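# Switch on the mould warmer behind its splash guard with the bent rod

### The arm

A 6-joint arm with a two-finger parallel gripper is mounted at the origin on a cart in front of the work surface, level with it; the furniture and walls round the work are solid. World frame = base frame: x ahead of the robot, y to its left, z up, the work surface at z = 0. Lengths are in m, angles in rad, forces in N, time in s.
With the tool pointing down it reaches from about 0.375 to 0.925 m from the base axis. Payload 5.7 kg.
Tool frame: the origin (TCP) lies at the very end of the fingers, on their centre line; the grasp point (between the pads) lies 19 mm behind it (env.tcp_to_grasp is the z of the grasp point in the tool frame, in m); z points along the fingers, y is the direction in which the jaws open and shut (so a half turn about z gives the same grasp; the last joint's range is limited). The gripper opens to 88 mm and grips with 3 to 60 N. Pads are 20 mm wide; open, the fingers measure 115 mm over their backs; the gripper's body (75 mm by 178 mm) begins 61 mm behind the grasp point.
Start: joints at [1.183, 0.359, 1.51, -0, 1.272, -0.115], TCP at [0.162, 0.578, 0.223] pointing down, gripper open.
Joint ranges: [-2.97, 2.97], [-1.01, 2.36], [0.21, 2.38], [-0.96, 4.11], [0.2, 2.71], [-2.98, 2.98]. Speed limits (rad/s): [2.39, 2.39, 3.14, 3.14, 3.14, 3.14].

### API

Orientations are given as a unit quaternion [x, y, z, w].
In Python, from plant import monitor, cams, env gives the robot as it stands.
- The arm moves only by the tool step_arm, never from a script. Its argument "plan" is a list of rows, each a list of 5 numbers: the opening, from -1 (shut) to 1 (fully open), then the shift along the tool's x, y, z each as a share of 0.12 m, from -1 to 1, then the turn about the tool's z as a share of 90 degrees, from -1 to 1. In form: [[grip, tx, ty, tz, yaw], ...]. A call has 1 to 5 rows; each row is the pose to reach, as a shift and turn from the pose commanded when the call began, along the tool's axes at that moment; what a row does not reach only later rows make up. A row lasts 1/12 s, in which the tool goes at most 41.7 mm and 7.16 degrees, less where a joint would pass 70% of its speed; a pose out of reach is approached as far as the arm can. A call with a number of a shift or a turn outside -1 to 1 is refused whole. A call with a gripper value outside its range is refused whole. The fingers move at their own pace and stop on an object; the grip force is fixed at half the most. Time passes only in rows, so rows that repeat a pose let the fingers close. It gives the time, the measured TCP pose, the force and the opening at its end, in the units of the state.
- monitor.observe(): the state, without advancing time (a new reading comes with each control period).
- cams.grab_frame(name): name is "scene" or "top" or "wrist"; returns a dict with "color" (480x640x3 uint8, blue, green, red), "fx", "fy", "cx", "cy" (pixels), "k1" (the pictures are not rectified: a ray, as slopes to the right and down, at radius r is drawn at 1 + k1 r^2 times it, then the intrinsics apply), "extrinsics" (4x4, takes a point from camera to world coordinates). Camera axes: x right, y down, z forward; pixel columns grow to the right and rows downward; lengths in m; the calibration is good to about 2 mm. A picture is of the moment at which its call begins. There is no depth.
- env.sign_off(): hands the job in, once; it reports no verdict.
The state is a dict: "t": time; "q": joint angles; "qvel": joint speeds; "effort": joint torques, N m; "tool_pos": TCP position; "ee_rot": TCP orientation; "ft_force": force on the tool from outside, world axes, zero at the start; "ft_torque": the same for the moment, N m; "grip_width": finger opening in m.
Only numpy, scipy, OpenCV 4.12 (cv2) and the standard library are available. Lean on these libraries where they do the work, as an engineer would, in place of code of your own. Each camera call takes 0.05 s, during which the arm holds its last target.

### The job

Take the bent rod from its brass rest and, reaching over the splash guard of the mould warmer, hook the red slide lever from behind and draw it towards the guard fully to its stop; keep it pulled against the stop with a steady 8 N or so for a good second, so that its contacts seat, and never yank it. Then lay the rod back in the two forks of its rest as it lay and let go. Move the red lever with the rod only, do not lean on the guard, and leave the white lever and the bottle, spool and stamp as they are.

Things in the scene. Friction and masses are not known exactly. Their poses are not given: they have to be found in the camera images.
- warmer: Mould warmer, fixed. Origin on the table under the middle of its aluminium splash guard; +x away from the robot through the guard, y along it. Guard (mm): plate at x=0, 180 wide, rim 8 thick, top at z=130. Behind it a well with two black slide switches at y=+40 and -40 (either may be the red one), white body's face at x=130, 103 high. Side walls 80 high at y=+-88
- red_cap (a point): Centre of the red lever's cap: block 16 mm (warmer x, along the slide) x 20 (y) x 30 high, centre 102 mm above the table, on a thin stem; moves with the lever. The lever stands 60 to 95 mm behind the guard and slides along warmer -x to a hard stop 16 to 30 mm on, which must be felt: it slides with about 3 N of friction, stays where left, and takes more force only at the stop
- white_cap (a point): Centre of the white lever's cap, same kind; must stay where it is
- rod_handle (a point): Bent rod, about 150 g: centre of its dark wooden handle, 70 mm long (x) x 22 wide (y, grasp across this) x 24 high. Axes: x from handle towards the bend, z up. An 8 mm steel rod runs to 130 mm in +x of the handle centre, then bends straight down for 85 mm; the lowest 40 mm wear a black sleeve 10 mm thick. A 68 mm tail sticks out at -x
- rod_tip (a point): Lowest point of the rod's bent-down end, at (130, 0, -85) mm from the handle centre in the rod's axes
- rest_seat (a point): The rod's rest, fixed: where the handle centre lies when the rod is in the rest, 114 mm above the table; x is where the bent end then points, z up. Wooden foot 120 x 70 mm; two brass V forks (7 mm thick) 45 mm before and behind this point along x take the bare rod on either side of the handle from above. V is 29 mm wide inside at the top, tips 132 mm above the table
- bottle: Amber dropper bottle, 36 mm thick and 105 mm high, origin under its middle; leave alone
- spool: Wick spool, 52 mm wide, 36 mm high, origin underneath; leave alone
- stamp: Brass hand stamp with turned wooden handle, 28 mm thick, 82 mm high, standing, origin underneath; leave alone
Things that resemble listed ones, but are neither listed nor needed, are in the scene too. Of the things that look like the part that bears rest_seat, the largest one is meant.

How it is judged:
By the outcome, as a careful person would: the job done as asked, in the order asked, and still so for the second after the job is handed in, with the robot touching nothing.
It also fails if it takes over 62 s, if anything falls off the work surface, if the arm or the gripper's body presses on something with over 40 N, if the wrist force passes 120 N, or if a joint passes its speed limit or range.

## Working session

There is one attempt and no reset: what is moved stays moved. The work goes in short steps, Python scripts to look and compute and a tool call to move; the robot and the scene stay as the last step left them, time stands still between calls to the robot, and variables do not carry over. Pictures are saved under pics/ and viewed, and the job is handed in when it is done.

Besides the shell and the picture viewer there is one more tool, called after "Call:" as a command line: name --pt "numbers of a row" for each row, then --argument value for the rest. step_arm: Moves the arm, as the interface text tells. Its arguments: {"type":"object","properties":{"plan":{"type":"array"}},"required":["plan"]}

```bash
ls; mkdir -p pics; cat > h.py <<'E'
import numpy as np, cv2
from plant import monitor, cams, env
def grab(n,f):
    d=cams.grab_frame(n); cv2.imwrite('pics/'+f+'.png',d['color']); np.savez('pics/'+f+'.npz',**{k:np.array(v) for k,v in d.items()}); return d
def load(f): return dict(np.load('pics/'+f+'.npz'))
def ray(d,u,v):
    x=(u-d['cx'])/d['fx'];y=(v-d['cy'])/d['fy'];k=float(d['k1'])
    rd=np.hypot(x,y);r=rd
    for _ in range(30): r=rd/(1+k*r*r)
    s=1/(1+k*r*r); E=d['extrinsics']
    w=E[:3,:3]@np.array([x*s,y*s,1.]); return E[:3,3],w/np.linalg.norm(w)
def onz(d,u,v,z):
    o,w=ray(d,u,v); return o+w*(z-o[2])/w[2]
def tri(*l):
    A=np.zeros((3,3));b=np.zeros(3);R=[]
    for d,u,v in l:
        o,w=ray(d,u,v);P=np.eye(3)-np.outer(w,w);A+=P;b+=P@o;R.append((o,P))
    p=np.linalg.solve(A,b); return p,[np.linalg.norm(P@(p-o)) for o,P in R]
def proj(d,p):
    E=d['extrinsics'];c=E[:3,:3].T@(np.array(p)-E[:3,3]);x,y=c[0]/c[2],c[1]/c[2];s=1+float(d['k1'])*(x*x+y*y)
    return np.array([d['fx']*x*s+d['cx'],d['fy']*y*s+d['cy']])
E
python3 - <<'E'
from h import *
for n in ['scene','top','wrist']:
    d=grab(n,n+'0'); print(n,d['fx'],d['k1'],d['extrinsics'].round(3).tolist())
s=monitor.observe();print(s)
print(env.tcp_to_grasp)
E
```

```text
pics
scene 526.6212931587049 -0.1052249723633073 [[0.909, -0.216, 0.357, 0.125], [-0.417, -0.514, 0.749, -0.831], [0.022, -0.83, -0.557, 0.699], [0.0, 0.0, 0.0, 1.0]]
top 575.8291630315208 -0.003995185901633385 [[-0.005, -0.999, 0.05, 0.434], [-1.0, 0.006, 0.023, -0.039], [-0.024, -0.05, -0.998, 1.473], [0.0, 0.0, 0.0, 1.0]]
wrist 388.5932855861015 -0.05917481093585135 [[0.27, 0.926, 0.265, 0.088], [0.963, -0.259, -0.075, 0.597], [-0.001, 0.275, -0.961, 0.384], [0.0, 0.0, 0.0, 1.0]]
{'t': 0.15, 'q': array([ 1.18294544e+00,  3.59346460e-01,  1.51118722e+00,  2.50162256e-05,
        1.27247050e+00, -1.15112597e-01]), 'qvel': array([-5.20759353e-05, -2.66378281e-03, -2.43357036e-03, -4.86396293e-04,
        1.90433753e-03,  2.04214811e-04]), 'effort': array([ 4.71073818e-04, -5.15756071e+01, -2.71008754e+01,  6.76486222e-02,
        3.05842026e-02, -5.81585596e-05]), 'tool_pos': array([0.16142754, 0.57733099, 0.22199728]), 'ee_rot': array([ 1.35950487e-01,  9.90715381e-01, -6.80589197e-04, -1.87198794e-04]), 'ft_force': array([ 0.41402927, -0.29792114, -0.14768672]), 'ft_torque': array([-0.01711358,  0.00323786, -0.0367691 ]), 'grip_width': 0.08786916655971341}
-0.0187
```

View pics/scene0.png

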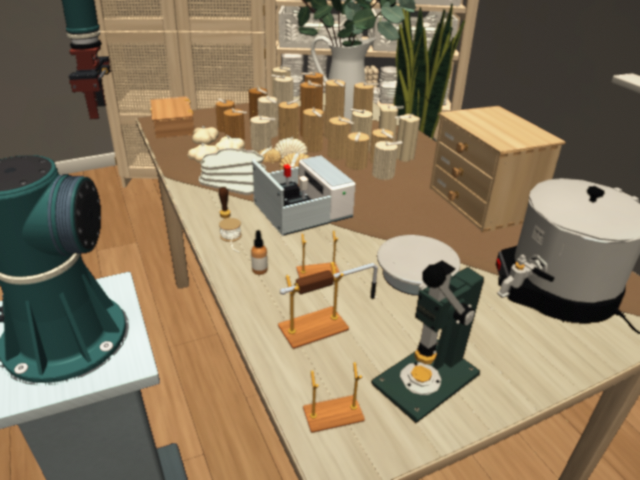

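View pics/top0.png

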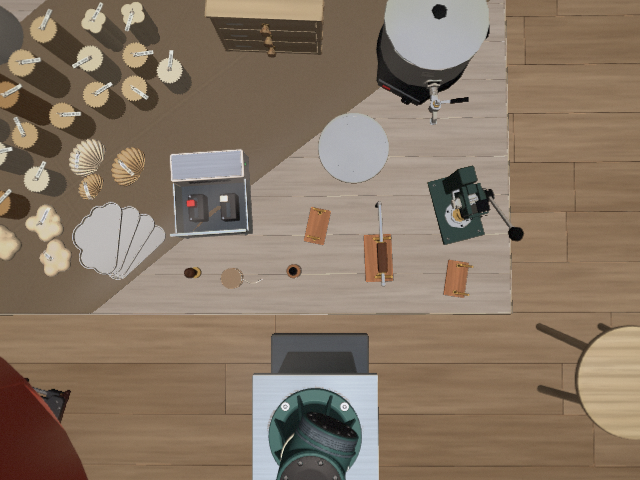

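View pics/wrist0.png

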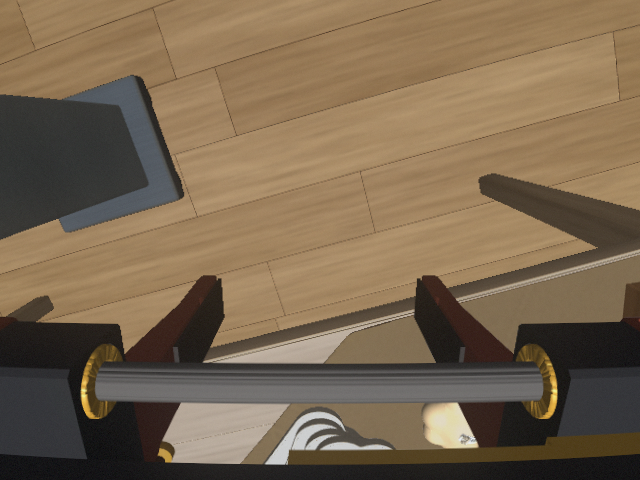

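```bash
python3 - <<'E'
import cv2,numpy as np
t=cv2.imread('pics/top0.png');s=cv2.imread('pics/scene0.png')
cv2.imwrite('pics/c1.png',cv2.resize(t[190:300,340:420],None,fx=5,fy=5,interpolation=2))
cv2.imwrite('pics/c2.png',cv2.resize(t[140:245,160:260],None,fx=5,fy=5,interpolation=2))
cv2.imwrite('pics/c3.png',cv2.resize(s[220:350,265:395],None,fx=4.5,fy=4.5,interpolation=2))
cv2.imwrite('pics/c4.png',cv2.resize(s[145:240,240:365],None,fx=6,fy=6,interpolation=2))
E
```

```text
(no output)
```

View pics/c1.png

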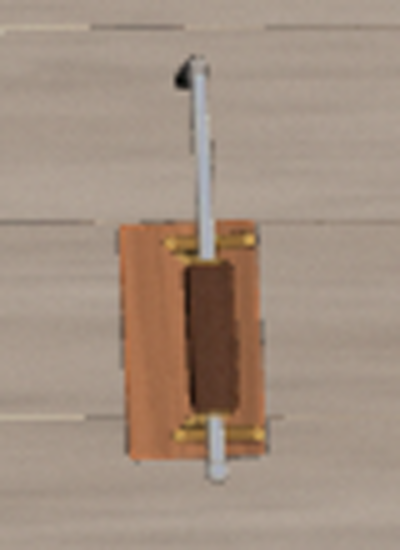

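View pics/c2.png

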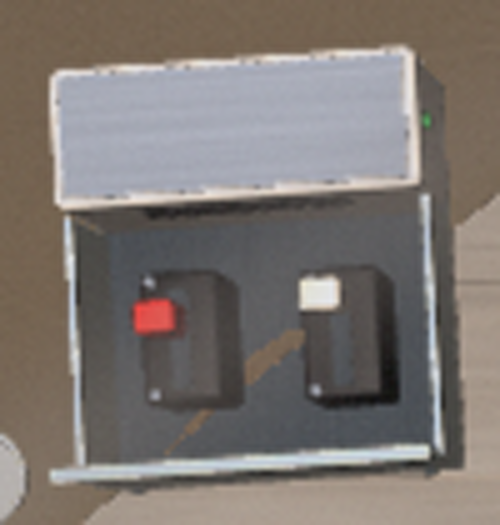

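View pics/c3.png

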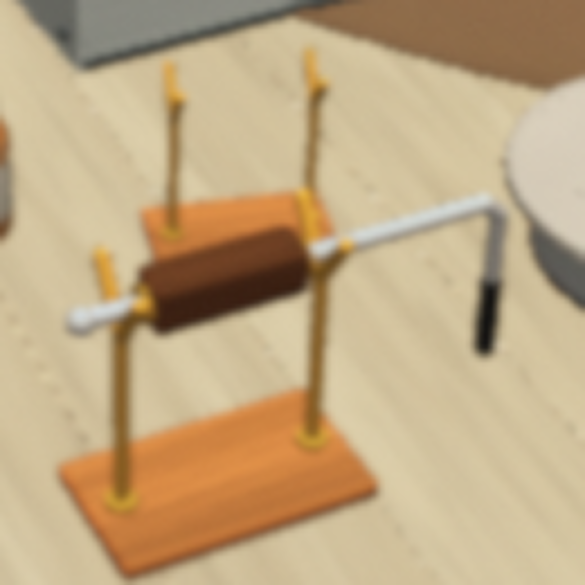

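View pics/c4.png

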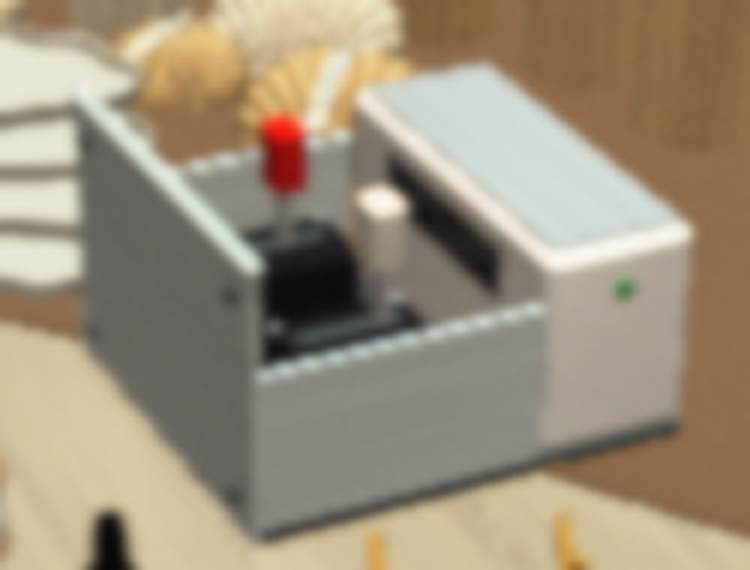

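```bash
cat > m.py <<'E'
from h import *
t=load('top0');s=load('scene0')
def T(n,a,b):
    p,r=tri((t,*a),(s,*b)); print(n,p.round(4),np.round(np.array(r)*1e3,1)); return p
c1=lambda u,v:(340+u/5-.4,190+v/5-.4)
c2=lambda u,v:(160+u/5-.4,140+v/5-.4)
c3=lambda u,v:(265+u/4.5-.4,220+v/4.5-.4)
c4=lambda u,v:(240+u/6-.4,145+v/6-.4)
a=T('tail',c1(217,475),c3(78,320))
b=T('bend',c1(198,63),c3(492,202))
T('tip',c1(183,80),c3(484,352))
T('handle front top L/R mean',c1(212,265),c3(288,243))
T('foot FL(back in scene)',c1(260,225),c3(375,488))
T('foot nearR',c1(265,458),c3(130,575))
T('foot nearL',c1(130,458),c3(62,470))
print('yaw rod',np.degrees(np.arctan2(*(b-a)[[1,0]])),np.linalg.norm(b-a))
g1=T('guardL',c2(52,477),c4(82,92)); g2=T('guardR',c2(430,453),c4(256,268))
d=g1-g2; print('guard len',np.linalg.norm(d),'x dir yaw',np.degrees(np.arctan2(d[1],d[0]))-90,(g1+g2)/2)
for im,n in ((t,'t'),(s,'s')):
    h=cv2.cvtColor(im['color'],cv2.COLOR_BGR2HSV)
    m=((h[...,0]<6)|(h[...,0]>174))&(h[...,1]>170)&(h[...,2]>120)
    m[:140]=0;m[245:]=0;m[:,:160]=0;m[:,365:]=0
    ys,xs=np.nonzero(m);print(n,xs.mean(),ys.mean(),xs.min(),xs.max(),ys.min(),ys.max(),len(xs))
rt=c2(155,316)
T('red top',c2(155,316),c4(284,124))
T('white top',c2(320,293),c4(384,200))
print(onz(t,*c2(155,316),.117),onz(t,*c2(320,293),.117))
E
python3 m.py
```

```text
tail [ 0.3801 -0.1661  0.1156] [1.2 1.2]
bend [ 0.5722 -0.1584  0.1118] [1.4 1.4]
tip [ 0.5738 -0.159   0.0297] [0.6 0.6]
handle front top L/R mean [ 0.4754 -0.1628  0.1224] [2.1 2.1]
foot FL(back in scene) [ 0.501  -0.1986  0.0101] [0. 0.]
foot nearR [ 0.3855 -0.201   0.0074] [2.7 2.7]
foot nearL [ 0.3846 -0.1323  0.0065] [1.3 1.3]
yaw rod 2.2757524687797788 0.19222947588934347
guardL [0.5    0.3345 0.1252] [2.1 2.1]
guardR [0.509  0.1555 0.1283] [1.1 1.1]
guard len 0.1793029388572185 x dir yaw 2.892083612580109 [0.50447694 0.24497785 0.12678813]
t 188.54545454545453 201.54545454545453 187 192 200 204 11
s 286.8392857142857 169.67857142857142 284 289 165 176 56
red top [0.5751 0.2887 0.117 ] [0.4 0.4]
white top [0.586  0.2098 0.1165] [0.9 0.9]
[0.57470282 0.28880264 0.117     ] [0.58509154 0.21002157 0.117     ]
```

```bash
cat > go.py <<'E'
import sys
from h import *
from scipy.spatial.transform import Rotation as R
def info():
    s=monitor.observe();M=R.from_quat(s['ee_rot']).as_matrix()
    print('t',round(s['t'],2),'pos',s['tool_pos'].round(4),'yawY',np.degrees(np.arctan2(M[1,1],M[0,1])).round(2),'tilt',M[2].round(4),'f',s['ft_force'].round(2),'tq',s['ft_torque'].round(2),'w',round(s['grip_width'],4),'q',s['q'].round(2))
    return s,M
if __name__=='__main__':
    s,M=info()
    x,y,z,yaw=map(float,sys.argv[1:5])
    d=M.T@(np.array([x,y,z])-s['tool_pos'])/.12
    dy=yaw-np.degrees(np.arctan2(M[1,1],M[0,1]))
    print('shares',d.round(4),'yaw',round(-dy/90,4))
E
python3 go.py .36 .44 .25 92.3
```

```text
t 0.15 pos [0.1614 0.5773 0.222 ] yawY 74.37 tilt [ 2.0e-04 -1.4e-03 -1.0e+00] f [ 0.41 -0.3  -0.15] tq [-0.02  0.   -0.04] w 0.0879 q [ 1.18  0.36  1.51  0.    1.27 -0.12]
shares [-1.9018 -0.6567 -0.2328] yaw -0.1992
```

Call:
step_arm --pt "1 -1 -0.35 -0.25 -0.2" --pt "1 -1 -0.35 -0.25 -0.2" --pt "1 -1 -0.35 -0.25 -0.2" --pt "1 -1 -0.35 -0.25 -0.2"

```text
t: 0.48
tool_pos: [0.27, 0.5027, 0.2538]
ee_rot: [-0.022, 1.0, -0.0, 0.002]
ft_force: [-0.5, 0.1, 0.1]
grip_width: 0.0879
```

```bash
python3 go.py .40 .29 .25 92.3
```

```text
t 0.48 pos [0.27   0.5027 0.2538] yawY 92.48 tilt [-3.e-03 -7.e-04 -1.e+00] f [-0.48  0.13  0.13] tq [ 0.05 -0.02  0.05] w 0.0879 q [ 0.96  0.29  1.53 -0.    1.32 -0.65]
shares [-1.0056 -1.8177  0.0357] yaw 0.002
```

Call:
step_arm --pt "1 -0.6 -1 0 0" --pt "1 -0.6 -1 0 0" --pt "1 -0.6 -1 0 0" --pt "1 -0.6 -1 0 0"

```text
t: 0.82
tool_pos: [0.3444, 0.3843, 0.2523]
ee_rot: [-0.019, 1.0, -0.001, 0.0]
ft_force: [0.5, 0.0, -0.4]
grip_width: 0.0879
```

Call:
step_arm --pt "1 -0.4 -0.8 0 0" --pt "1 -0.4 -0.8 0 0" --pt "1 -0.4 -0.8 0 0" --pt "1 -0.4 -0.8 0 0"

```text
t: 1.15
tool_pos: [0.3963, 0.2907, 0.2525]
ee_rot: [-0.018, 1.0, -0.001, 0.0]
ft_force: [-0.5, 1.0, -0.5]
grip_width: 0.088
```

```bash
python3 - <<'E'
from go import *
info(); d=grab('wrist','w1'); print(d['extrinsics'].round(3))
E
```

```text
t 1.15 pos [0.3963 0.2907 0.2525] yawY 92.1 tilt [-3.0e-04 -1.9e-03 -1.0e+00] f [-0.48  1.03 -0.49] tq [ 0.03 -0.01  0.01] w 0.088 q [ 0.49  0.17  1.7  -0.    1.27 -1.11]
[[-0.036  0.961  0.276  0.32 ]
 [ 0.999  0.035  0.009  0.288]
 [-0.002  0.276 -0.961  0.415]
 [ 0.     0.     0.     1.   ]]
```

View pics/w1.png

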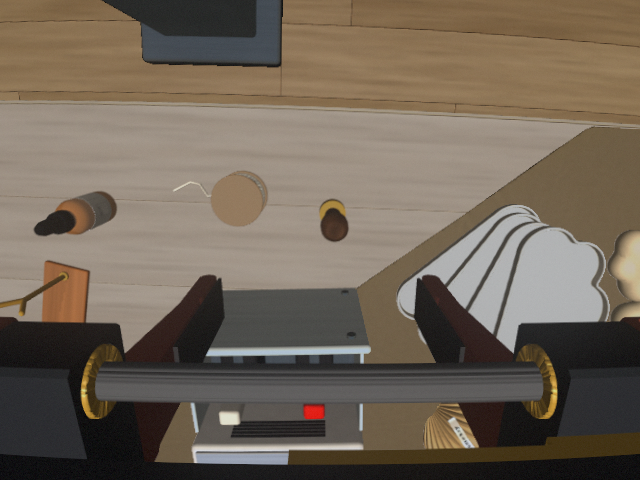

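```bash
python3 - <<'E'
import cv2
s=cv2.imread('pics/w1.png')
cv2.imwrite('pics/c5.png',cv2.resize(s[280:470,185:385],None,fx=3.5,fy=3.5,interpolation=2))
E
```

```text
(no output)
```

View pics/c5.png

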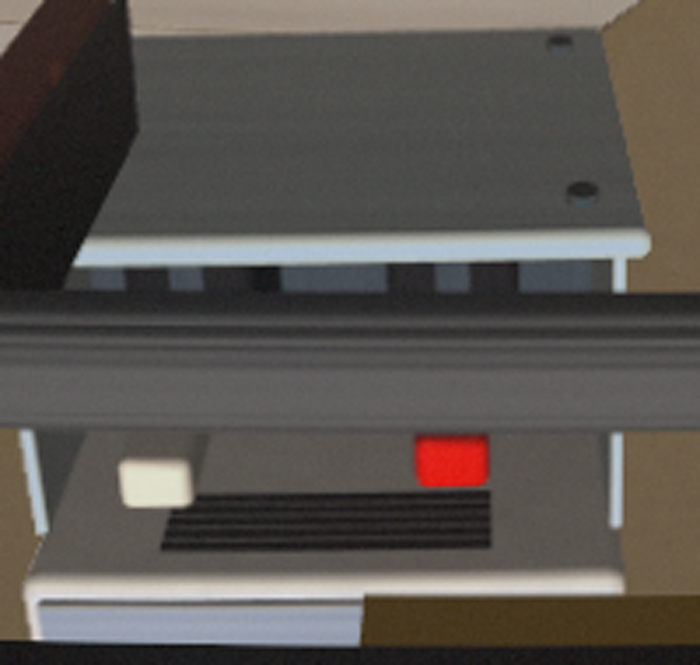

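```bash
cat >> m.py <<'E'
print('---w1')
w=load('w1')
c5=lambda u,v:(185+u/3.5-.4,280+v/3.5-.4)
o=np.array([.5045,.245]);a=np.radians(2.9);Rw=np.array([[np.cos(a),np.sin(a)],[-np.sin(a),np.cos(a)]])
for n,u,v,z in (('redfar',453,487,.117),('redL',418,465,.117),('redR',489,465,.117),('whitefar',158,508,.117),('whiteL',122,508,.117),('whiteR',192,508,.117),('guardR',648,247,.13),('guardmid',400,247,.13),('bodytop edge L',30,575,.103),('bodyR',622,575,.103)):
    p=onz(w,*c5(u,v),z); print(n,p.round(4),'warmer',(Rw@(p[:2]-o)).round(4))
for n,a_,b_ in (('guardL',(52,477),(648,247)),):
    p,r=tri((t,*c2(*a_)),(s,*c4(82,92)),(w,*c5(*b_)));print(n,p.round(4),r)
# red far-top edge: top view far edge
print(tri((t,*c2(155,299)),(w,*c5(453,487))))
E
python3 m.py | sed -n '/w1/,$p'
```

```text
---w1
redfar [0.582  0.2924 0.117 ] warmer [0.0798 0.0435]
redL [0.5751 0.2829 0.117 ] warmer [0.0724 0.0343]
redR [0.5744 0.3018 0.117 ] warmer [0.0727 0.0531]
whitefar [0.5927 0.2131 0.117 ] warmer [ 0.0865 -0.0363]
whiteL [0.5932 0.2033 0.117 ] warmer [ 0.0865 -0.0461]
whiteR [0.5922 0.2223 0.117 ] warmer [ 0.0864 -0.0271]
guardR [0.4983 0.3365 0.13  ] warmer [-0.0015  0.0917]
guardmid [0.5005 0.2773 0.13  ] warmer [-0.0024  0.0324]
bodytop edge L [0.6321 0.1712 0.103 ] warmer [ 0.1237 -0.0801]
bodyR [0.624  0.3422 0.103 ] warmer [0.1243 0.0911]
guardL [0.5005 0.336  0.1248] [np.float64(0.0026196428414206846), np.float64(0.0020787714939526658), np.float64(0.0016293077780870783)]
(array([0.58358543, 0.2910423 , 0.11429309]), [np.float64(0.0015504963426526334), np.float64(0.0015504963426526976)])
```

```bash
python3 go.py .45 .05 .25 92.3; python3 go.py .446 -.163 .23 92.3
```

```text
t 1.2 pos [0.3954 0.2926 0.2525] yawY 92.1 tilt [ 4.e-04 -3.e-04 -1.e+00] f [ 0.8   1.04 -0.83] tq [0.01 0.01 0.03] w 0.0877 q [ 0.5   0.17  1.69 -0.    1.27 -1.11]
shares [-0.3806 -2.0374  0.021 ] yaw -0.0022
t 1.2 pos [0.3954 0.2926 0.2525] yawY 92.1 tilt [ 4.e-04 -3.e-04 -1.e+00] f [ 0.8   1.04 -0.83] tq [0.01 0.01 0.03] w 0.0877 q [ 0.5   0.17  1.69 -0.    1.27 -1.11]
shares [-0.2823 -3.8099  0.1881] yaw -0.0022
```

Call:
step_arm --pt "1 -0.25 -1 0 0" --pt "1 -0.25 -1 0 0" --pt "1 -0.25 -1 0 0"

```text
t: 1.45
tool_pos: [0.4293, 0.176, 0.2526]
ee_rot: [-0.022, 1.0, 0.0, -0.0]
ft_force: [1.6, -0.4, 0.1]
grip_width: 0.0879
```

Call:
step_arm --pt "1 -0.25 -1 0 0" --pt "1 -0.25 -1 0 0" --pt "1 -0.25 -1 0 0"

```text
t: 1.7
tool_pos: [0.4647, 0.0565, 0.2527]
ee_rot: [-0.021, 1.0, 0.0, 0.0]
ft_force: [0.7, -0.2, 0.3]
grip_width: 0.0877
```

Call:
step_arm --pt "1 -0.2 -1 0 0" --pt "1 -0.2 -1 0 0" --pt "1 -0.2 -1 0 0"

```text
t: 1.95
tool_pos: [0.4941, -0.0627, 0.2527]
ee_rot: [-0.021, 1.0, 0.0, 0.0]
ft_force: [0.7, 0.3, 0.2]
grip_width: 0.0875
```

Call:
step_arm --pt "1 0 -0.8 0 0" --pt "1 0 -0.8 0 0" --pt "1 0 -0.8 0 0" --pt "1 0 -0.8 0 0" --pt "1 0 -0.8 0 0"

```text
t: 2.37
tool_pos: [0.4977, -0.1569, 0.2523]
ee_rot: [-0.02, 1.0, 0.001, -0.0]
ft_force: [-0.5, -0.1, -0.9]
grip_width: 0.0879
```

```bash
python3 - <<'E'
from go import *
info(); d=grab('wrist','w2'); print(d['extrinsics'].round(3))
E
```

```text
t 2.37 pos [ 0.4977 -0.1569  0.2523] yawY 92.29 tilt [ 5.0e-04  1.5e-03 -1.0e+00] f [-0.49 -0.07 -0.91] tq [0.02 0.02 0.05] w 0.0879 q [-0.44  0.22  1.64  0.    1.29 -2.05]
[[-0.04   0.961  0.275  0.421]
 [ 0.999  0.038  0.013 -0.161]
 [ 0.002  0.275 -0.961  0.414]
 [ 0.     0.     0.     1.   ]]
```

View pics/w2.png

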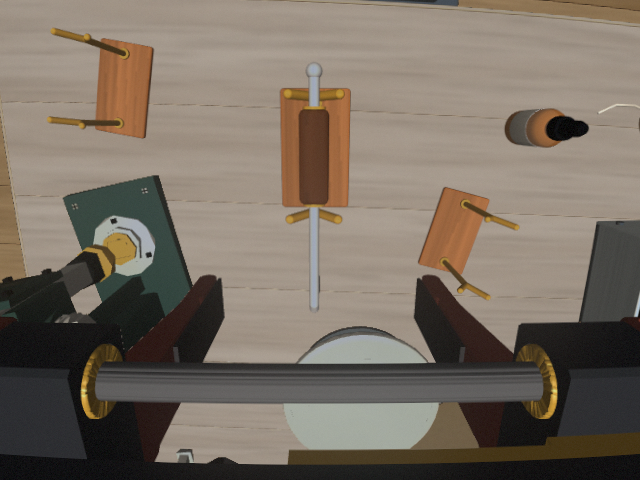

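```bash
python3 - <<'E'
from h import *
w=load('w2');t=load('top0');s=load('scene0')
c1=lambda u,v:(340+u/5-.4,190+v/5-.4)
c3=lambda u,v:(265+u/4.5-.4,220+v/4.5-.4)
h=cv2.cvtColor(w['color'],cv2.COLOR_BGR2HSV)
m=((w['color'].sum(2)<200)&(w['color'][...,2]>w['color'][...,0]+10)).astype(np.uint8); m[:90]=0;m[220:]=0;m[:,:290]=0;m[:,340:]=0
c=max(cv2.findContours(m,0,2)[0],key=cv2.contourArea);r=cv2.minAreaRect(c);print(r,cv2.boxPoints(r).round(1).tolist())
print('handle c @.126',onz(w,r[0][0],r[0][1],.126).round(4),'@.114',onz(w,*r[0],.114).round(4))
for p in cv2.boxPoints(r): print(onz(w,*p,.126).round(4))
a=onz(w,314,71,.114);b=onz(w,314.3,307,.114);print('tail',a,'bend',b,np.linalg.norm(a-b),np.degrees(np.arctan2(*(b-a)[[1,0]])))
for n,u in (('tail',[(w,314,71),(t,*c1(217,475)),(s,*c3(78,320))]),('bend',[(w,314.3,307),(t,*c1(198,63)),(s,*c3(492,202))])):
    print(n,tri(*u))
f=[onz(w,*p,.132) for p in ((288,93),(342,93),(289,217),(340,217))];print(np.round(f,4),'mean',np.mean(f,0))
print('fork tip tri',tri((w,289,217),(t,*c1(253,240))),tri((w,342,93),(t,*c1(180,436))),tri((w,340,217),(t,*c1(169,244))))
E
```

```text
((313.5, 156.0), (29.0, 94.0), 0.0) [[299.0, 203.0], [299.0, 109.0], [328.0, 109.0], [328.0, 203.0]]
handle c @.126 [ 0.4424 -0.1631  0.126 ] @.114 [ 0.4433 -0.1632  0.114 ]
[ 0.4777 -0.1728  0.126 ]
[ 0.4098 -0.1746  0.126 ]
[ 0.409 -0.154  0.126]
[ 0.4768 -0.1509  0.126 ]
tail [ 0.38242753 -0.16508285  0.114     ] bend [ 0.56915038 -0.15798279  0.114     ] 0.18685778939608938 2.1775998257016895
tail (array([ 0.38101849, -0.16546876,  0.11467271]), [np.float64(0.0015347824919595566), np.float64(0.0020927851162699925), np.float64(0.0006316370365420518)])
bend (array([ 0.57176982, -0.15822393,  0.11120053]), [np.float64(0.0011464001723531087), np.float64(0.0018918369110661707), np.float64(0.0009351679056395694)])
[[ 0.3998 -0.1822  0.132 ]
 [ 0.3983 -0.145   0.132 ]
 [ 0.4874 -0.1797  0.132 ]
 [ 0.4859 -0.1417  0.132 ]] mean [ 0.44283734 -0.16214577  0.132     ]
fork tip tri (array([ 0.48836796, -0.18108494,  0.12905664]), [np.float64(0.0012226704094853368), np.float64(0.0012226704094853366)]) (array([ 0.39867776, -0.14594118,  0.14441116]), [np.float64(0.0006558466838076397), np.float64(0.0006558466838077601)]) (array([ 0.48637211, -0.14233102,  0.13215238]), [np.float64(0.0007934063764776905), np.float64(0.0007934063764776431)])
```

```bash
python3 go.py .443 -.163 .095 92.2
```

```text
t 2.42 pos [ 0.4975 -0.1561  0.2523] yawY 92.38 tilt [ 7.0e-04  1.6e-03 -1.0e+00] f [-0.46  0.15 -0.08] tq [ 0.05  0.01 -0.  ] w 0.088 q [-0.44  0.22  1.64  0.    1.29 -2.05]
shares [ 0.4552 -0.0408  1.3113] yaw 0.002
```

Call:
step_arm --pt "1 0.45 -0.04 0 0" --pt "1 0.45 -0.04 0.2 0" --pt "1 0.45 -0.04 0.6 0" --pt "1 0.45 -0.04 0.8 0" --pt "1 0.45 -0.04 0.8 0"

```text
t: 2.83
tool_pos: [0.4397, -0.1607, 0.1523]
ee_rot: [-0.022, 1.0, 0.003, -0.004]
ft_force: [-0.0, 0.4, 0.3]
grip_width: 0.0878
```

```bash
python3 go.py .443 -.163 .095 92.2
```

```text
t 2.83 pos [ 0.4397 -0.1607  0.1523] yawY 92.47 tilt [ 0.0082  0.0056 -1.    ] f [-0.01  0.43  0.31] tq [ 0.07  0.02 -0.06] w 0.0878 q [-0.5   0.26  1.86  0.    1.03 -2.11]
shares [-0.0308 -0.0233  0.477 ] yaw 0.003
```

Call:
step_arm --pt "1 0 0 0.1 0" --pt "1 0 0 0.2 0" --pt "1 0 0 0.3 0" --pt "1 0 0 0.3 0" --pt "1 0 0 0.3 0"

```text
t: 3.25
tool_pos: [0.4443, -0.1639, 0.1216]
ee_rot: [-0.021, 1.0, 0.0, 0.0]
ft_force: [-0.5, -0.4, 0.0]
grip_width: 0.0878
```

```bash
python3 go.py .443 -.163 .095 92.2
```

```text
t 3.25 pos [ 0.4443 -0.1639  0.1216] yawY 92.46 tilt [-0.e+00  2.e-04 -1.e+00] f [-0.5  -0.36  0.  ] tq [0.07 0.04 0.02] w 0.0878 q [-0.5   0.31  1.89  0.    0.94 -2.11]
shares [0.0103 0.0079 0.2217] yaw 0.0029
```

Call:
step_arm --pt "1 0.01 0.01 0.1 0" --pt "1 0.01 0.01 0.22 0" --pt "1 0.01 0.01 0.22 0" --pt "0.3 0.01 0.01 0.22 0" --pt "-0.2 0.01 0.01 0.22 0"

```text
t: 3.67
tool_pos: [0.4434, -0.164, 0.0955]
ee_rot: [-0.021, 1.0, -0.0, 0.001]
ft_force: [-0.1, -0.5, -0.7]
grip_width: 0.078
```

Call:
step_arm --pt "-0.4 0 0 0 0" --pt "-0.6 0 0 0 0" --pt "-1 0 0 0 0" --pt "-1 0 0 0 0" --pt "-1 0 0 0 0"

```text
t: 4.08
tool_pos: [0.4426, -0.164, 0.0945]
ee_rot: [-0.021, 1.0, -0.0, 0.0]
ft_force: [0.2, 0.0, 0.4]
grip_width: 0.0445
```

Call:
step_arm --pt "-1 0 0 0 0" --pt "-1 0 0 0 0" --pt "-1 0 0 0 0" --pt "-1 0 0 0 0" --pt "-1 0 0 0 0"

```text
t: 4.5
tool_pos: [0.4421, -0.163, 0.0941]
ee_rot: [-0.02, 1.0, 0.001, -0.0]
ft_force: [0.6, 5.5, 0.3]
grip_width: 0.0218
```

```bash
python3 - <<'E'
from go import *
info(); d=grab('wrist','w3');d=grab('scene','s3'); cv2.imwrite('pics/c6.png',cv2.resize(d['color'][200:350,245:415],None,fx=4.5,fy=4,interpolation=2))
E
```

```text
t 4.5 pos [ 0.4421 -0.163   0.0941] yawY 92.33 tilt [ 6.0e-04  1.6e-03 -1.0e+00] f [0.56 5.53 0.27] tq [ 0.8  -0.08 -0.11] w 0.0218 q [-0.5   0.35  1.93  0.    0.87 -2.11]
```

View pics/c6.png

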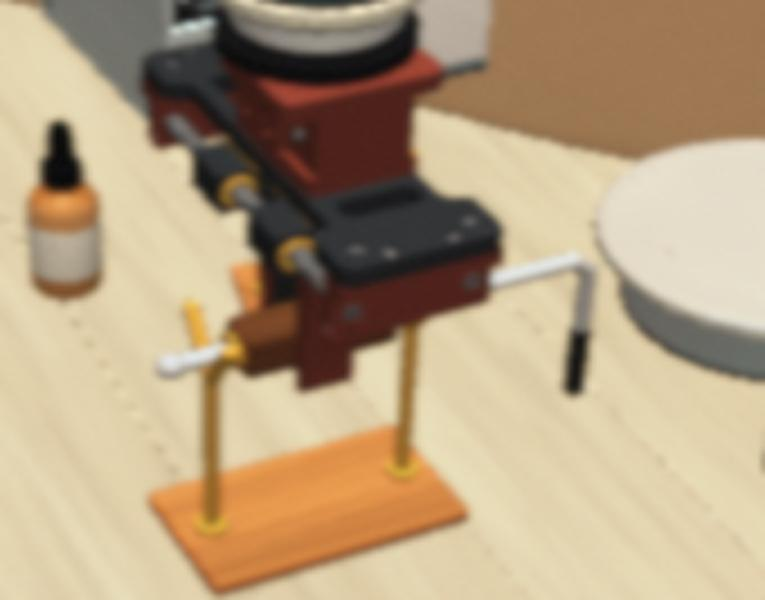

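View pics/w3.png

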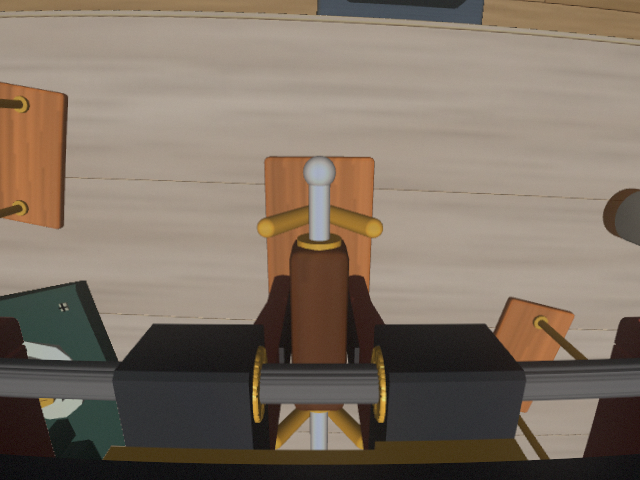

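Call:
step_arm --pt "-1 0 0 -0.03 0" --pt "-1 0 0 -0.07 0" --pt "-1 0 0 -0.12 0" --pt "-1 0 0 -0.18 0" --pt "-1 0 0 -0.25 0"

```text
t: 5.02
tool_pos: [0.4425, -0.1641, 0.1251]
ee_rot: [-0.021, 1.0, -0.0, -0.0]
ft_force: [0.2, 1.2, -2.0]
grip_width: 0.0218
```

Call:
step_arm --pt "-1 0 0 -0.2 0" --pt "-1 0 0 -0.4 0" --pt "-1 0 0 -0.6 0" --pt "-1 0 0 -0.75 0" --pt "-1 0 0 -0.8 0"

```text
t: 5.43
tool_pos: [0.4441, -0.1649, 0.2239]
ee_rot: [-0.021, 1.0, -0.002, 0.002]
ft_force: [0.7, -0.5, -1.5]
grip_width: 0.0217
```

```bash
python3 - <<'E'
from go import *
info(); d=grab('wrist','w4');d=grab('scene','s4'); cv2.imwrite('pics/c6.png',cv2.resize(d['color'][150:320,245:435],None,fx=4,fy=3.5,interpolation=2))
E
```

```text
t 5.43 pos [ 0.4441 -0.1649  0.2239] yawY 92.37 tilt [-0.0049 -0.0034 -1.    ] f [ 0.71 -0.47 -1.48] tq [ 0.02 -0.04  0.  ] w 0.0217 q [-0.5   0.17  1.77 -0.    1.19 -2.11]
```

View pics/c6.png

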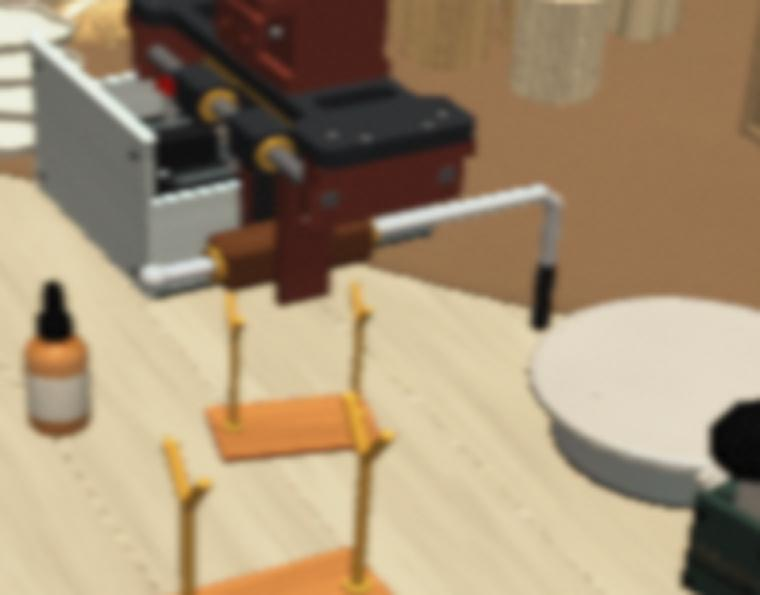

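View pics/w4.png

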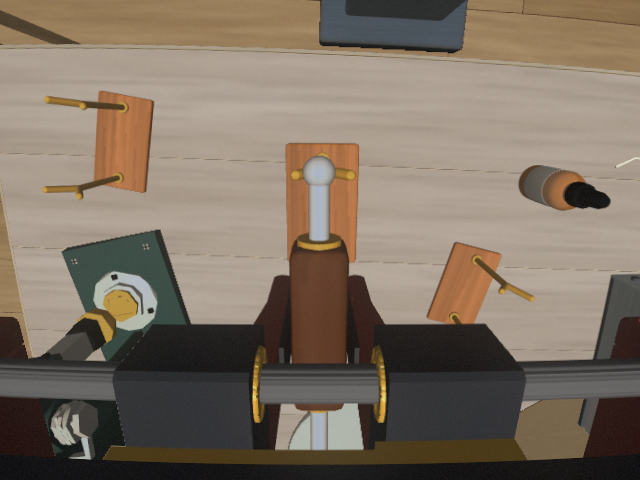

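```bash
python3 - <<'E'
from h import *
t=load('top0');s=load('scene0')
c2=lambda u,v:(160+u/5-.4,140+v/5-.4)
for n,p in (('white front screw',(317,388)),('red rear screw',(150,282)),('red front',(155,395)),('red housing RR corner',(215,270)),('red housing FR',(208,405)), ('white housing RR',(375,265))):
    for z in (.04,.05,.06,.07,.08):
        q=proj(s,onz(t,*c2(*p),z)); print(n,z,((q-[240,145]+.4)*6).round(0))
E
python3 go.py .465 .05 .217 92.9
```

```text
white front screw 0.04 [276. 366.]
white front screw 0.05 [276. 347.]
white front screw 0.06 [276. 328.]
white front screw 0.07 [275. 309.]
white front screw 0.08 [275. 290.]
red rear screw 0.04 [318. 253.]
red rear screw 0.05 [318. 236.]
red rear screw 0.06 [317. 218.]
red rear screw 0.07 [317. 201.]
red rear screw 0.08 [317. 183.]
red front 0.04 [199. 280.]
red front 0.05 [199. 262.]
red front 0.06 [199. 244.]
red front 0.07 [199. 226.]
red front 0.08 [199. 208.]
red housing RR corner 0.04 [359. 284.]
red housing RR corner 0.05 [359. 266.]
red housing RR corner 0.06 [359. 248.]
red housing RR corner 0.07 [358. 230.]
red housing RR corner 0.08 [358. 212.]
red housing FR 0.04 [210. 310.]
red housing FR 0.05 [210. 292.]
red housing FR 0.06 [210. 274.]
red housing FR 0.07 [210. 255.]
red housing FR 0.08 [210. 237.]
white housing RR 0.04 [440. 369.]
white housing RR 0.05 [440. 351.]
white housing RR 0.06 [439. 332.]
white housing RR 0.07 [439. 313.]
white housing RR 0.08 [438. 294.]
t 5.53 pos [ 0.4434 -0.1644  0.2218] yawY 92.37 tilt [-0.003 -0.002 -1.   ] f [-0.27  0.42 -1.82] tq [ 0.08  0.04 -0.04] w 0.0219 q [-0.5   0.17  1.78 -0.    1.19 -2.11]
shares [-0.2538  1.778   0.0374] yaw -0.0059
```

```bash
python3 - <<'E'
from h import *
d=cv2.imread('pics/s4.png');s0=cv2.imread('pics/scene0.png')
cv2.imwrite('pics/c7.png',cv2.resize(s0[155:225,265:335],None,fx=8,fy=8,interpolation=3))
E
```

```text
(no output)
```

View pics/c7.png

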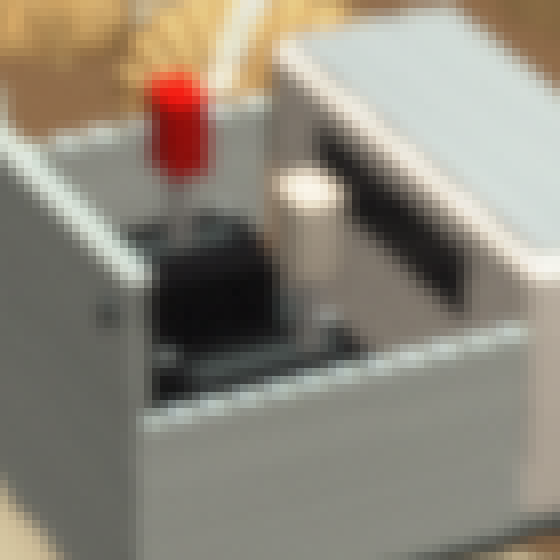

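Call:
step_arm --pt "-1 0 0.2 0.04 -0.006" --pt "-1 0 0.4 0.04 -0.006" --pt "-1 0 0.7 0.04 -0.006" --pt "-1 0 1 0.04 -0.006"

```text
t: 5.87
tool_pos: [0.4363, -0.043, 0.214]
ee_rot: [-0.024, 1.0, 0.0, -0.001]
ft_force: [0.3, 0.7, -1.5]
grip_width: 0.0219
```

Call:
step_arm --pt "-1 0 0.3 0 0" --pt "-1 0 0.6 0 0" --pt "-1 0 0.8 0 0" --pt "-1 0 1 0 0"

```text
t: 6.2
tool_pos: [0.4298, 0.0775, 0.214]
ee_rot: [-0.026, 1.0, -0.0, -0.001]
ft_force: [-0.1, -0.7, -1.5]
grip_width: 0.0219
```

Call:
step_arm --pt "-1 -0.1 0.3 0 0" --pt "-1 -0.15 0.6 0 0" --pt "-1 -0.2 0.8 0 0" --pt "-1 -0.2 1 0 0"

```text
t: 6.53
tool_pos: [0.4493, 0.1986, 0.214]
ee_rot: [-0.026, 1.0, -0.0, -0.001]
ft_force: [0.0, 0.4, -1.8]
grip_width: 0.0223
```

```bash
python3 go.py .465 .2844 .217 92.9
```

```text
t 6.53 pos [0.4493 0.1986 0.214 ] yawY 92.96 tilt [ 1.4e-03 -5.0e-04 -1.0e+00] f [ 0.04  0.36 -1.78] tq [0.03 0.04 0.  ] w 0.0223 q [ 0.28  0.21  1.75 -0.    1.18 -1.35]
shares [-0.1678  0.7072 -0.0253] yaw 0.0007
```

Call:
step_arm --pt "-1 -0.17 0.3 -0.02 0" --pt "-1 -0.17 0.5 -0.02 0" --pt "-1 -0.17 0.7 -0.02 0" --pt "-1 -0.17 0.7 -0.02 0" --pt "-1 -0.17 0.7 -0.02 0"

```text
t: 6.95
tool_pos: [0.4643, 0.2823, 0.2161]
ee_rot: [-0.027, 1.0, -0.001, -0.001]
ft_force: [-0.2, 0.5, -1.8]
grip_width: 0.0218
```

```bash
python3 - <<'E'
from go import *
info(); d=grab('scene','s5'); cv2.imwrite('pics/c6.png',cv2.resize(d['color'][90:240,230:380],None,fx=5,fy=4,interpolation=2)); d=grab('top','t5'); cv2.imwrite('pics/c8.png',cv2.resize(d['color'][140:270,150:270],None,fx=5,fy=4.5,interpolation=2));grab('wrist','w5')
info()
E
```

```text
t 6.95 pos [0.4643 0.2823 0.2161] yawY 93.05 tilt [ 0.0028 -0.0014 -1.    ] f [-0.24  0.53 -1.83] tq [0.07 0.06 0.02] w 0.0218 q [ 0.42  0.29  1.64 -0.    1.22 -1.2 ]
t 7.1 pos [0.4648 0.2807 0.2169] yawY 92.88 tilt [ 0.0019 -0.0013 -1.    ] f [-0.37 -0.76 -2.12] tq [ 0.06  0.05 -0.04] w 0.0221 q [ 0.42  0.28  1.64 -0.    1.22 -1.2 ]
```

View pics/c6.png

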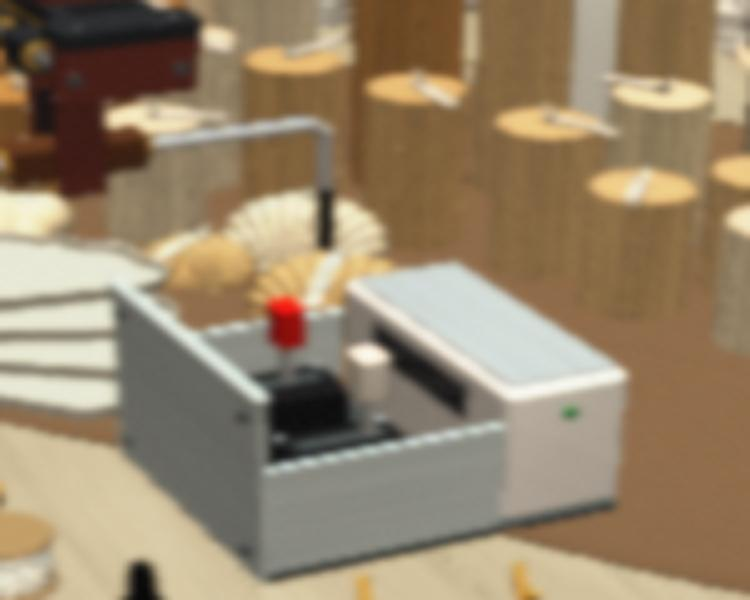

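View pics/c8.png

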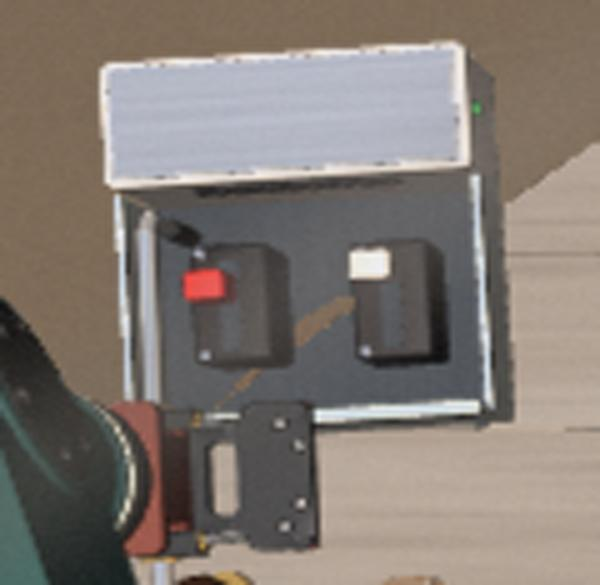

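View pics/w5.png

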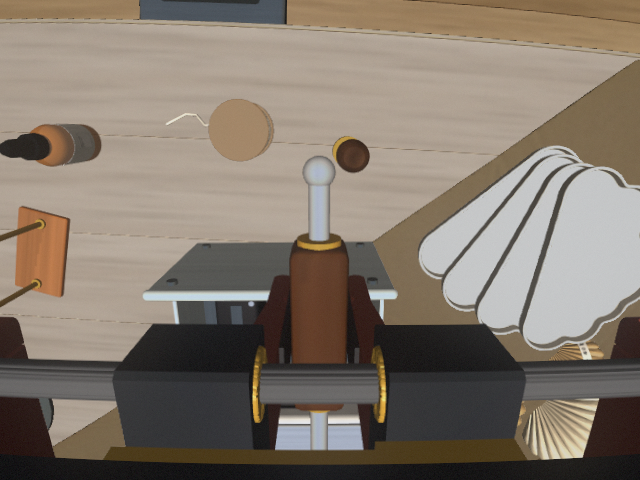

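```bash
python3 - <<'E'
from h import *
t=load('t5');s=load('s5')
c8=lambda u,v:(150+u/5-.4,140+v/4.5-.4)
c6=lambda u,v:(230+u/5-.4,90+v/4-.4)
p,r=tri((t,*c8(198,240)),(s,*c6(326,247)));print('tip',p,r)
q,r=tri((t,*c8(206,285)),(s,*c6(286,303)));print('redtop',q,r)
b,r=tri((t,*c8(148,213)),(s,*c6(325,124)));print('bend',b,r)
w=load('w5')
# guard rim line in wrist: ends and at z=.13
for u,v in ((146,296),(394,295)): print(onz(w,u,v,.13))
a=np.radians(2.9);Rw=np.array([[np.cos(a),np.sin(a)],[-np.sin(a),np.cos(a)]])
print('tip-red in warmer',Rw@(p-q)[:2],Rw@(b-q)[:2])
E
```

```text
tip [0.59416327 0.28304203 0.15423788] [np.float64(0.00039767409853379526), np.float64(0.00039767409853387327)]
redtop [0.57466017 0.28821013 0.11700578] [np.float64(0.00030093982090557525), np.float64(0.0003009398209059192)]
bend [0.59643598 0.28622321 0.23349459] [np.float64(0.0011406529391460014), np.float64(0.0011406529391462612)]
[0.50868339 0.16038596 0.13      ]
[0.4985067  0.33466718 0.13      ]
tip-red in warmer [ 0.01921666 -0.0061482 ] [ 0.0216474  -0.00308608]
```

Call:
step_arm --pt "-1 0 0.035 0 0" --pt "-1 0 0.035 0.05 0" --pt "-1 0 0.035 0.15 0" --pt "-1 0 0.035 0.25 0" --pt "-1 0 0.035 0.35 0"

```text
t: 7.52
tool_pos: [0.4654, 0.2856, 0.1752]
ee_rot: [-0.025, 1.0, 0.0, 0.0]
ft_force: [0.0, 0.7, -1.8]
grip_width: 0.0217
```

```bash
python3 go.py .465 .2844 .138 92.9
```

```text
t 7.52 pos [0.4654 0.2856 0.1752] yawY 92.86 tilt [-4.e-04  1.e-04 -1.e+00] f [ 0.03  0.66 -1.84] tq [0.06 0.03 0.02] w 0.0217 q [ 0.42  0.33  1.69 -0.    1.13 -1.2 ]
shares [ 0.0036 -0.0095  0.3102] yaw -0.0004
```

Call:
step_arm --pt "-1 0 0 0.05 0" --pt "-1 0 0 0.1 0" --pt "-1 0 0 0.18 0" --pt "-1 0 0 0.26 0" --pt "-1 0 0 0.28 0"

```text
t: 7.93
tool_pos: [0.4645, 0.2856, 0.1407]
ee_rot: [-0.025, 1.0, -0.0, -0.001]
ft_force: [-0.3, -0.1, -2.0]
grip_width: 0.0221
```

```bash
python3 - <<'E'
from go import *
info(); d=grab('scene','s6'); cv2.imwrite('pics/c6.png',cv2.resize(d['color'][120:220,240:340],None,fx=6,fy=6,interpolation=2)); d=grab('top','t6'); cv2.imwrite('pics/c8.png',cv2.resize(d['color'][140:270,150:270],None,fx=5,fy=4.5,interpolation=2))
info()
E
```

```text
t 7.93 pos [0.4645 0.2856 0.1407] yawY 92.9 tilt [ 1.9e-03 -8.0e-04 -1.0e+00] f [-0.27 -0.07 -1.98] tq [ 0.01  0.06 -0.02] w 0.0221 q [ 0.42  0.37  1.72 -0.    1.05 -1.2 ]
t 8.03 pos [0.4647 0.2858 0.1415] yawY 92.91 tilt [ 1.5e-03 -6.0e-04 -1.0e+00] f [ 0.21  0.16 -1.61] tq [ 0.03  0.05 -0.04] w 0.022 q [ 0.42  0.37  1.72 -0.    1.05 -1.2 ]
```

View pics/c6.png

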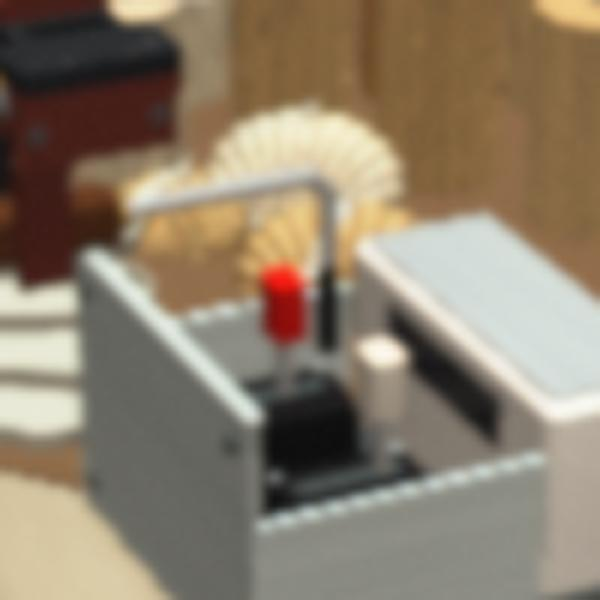

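View pics/c8.png

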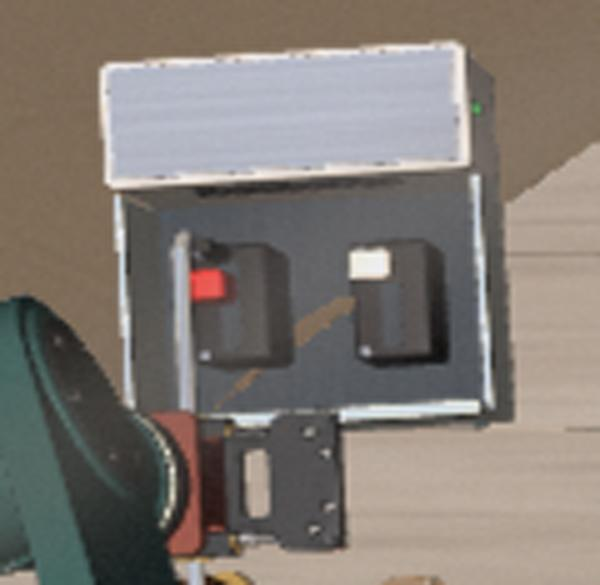

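Call:
step_arm --pt "-1 0.01 0 0 0" --pt "-1 0.02 0 0 0" --pt "-1 0.03 0 0 0" --pt "-1 0.04 0 0 0" --pt "-1 0.05 0 0 0"

```text
t: 8.45
tool_pos: [0.4592, 0.2859, 0.1426]
ee_rot: [-0.025, 1.0, 0.0, 0.0]
ft_force: [-0.3, 0.2, -2.3]
grip_width: 0.022
```

Call:
step_arm --pt "-1 0.01 0 0 0" --pt "-1 0.02 0 0 0" --pt "-1 0.03 0 0 0" --pt "-1 0.04 0 0 0" --pt "-1 0.05 0 0 0"

```text
t: 8.87
tool_pos: [0.454, 0.2856, 0.1424]
ee_rot: [-0.025, 1.0, 0.0, 0.001]
ft_force: [3.2, 0.2, -2.9]
grip_width: 0.0217
```

Call:
step_arm --pt "-1 0.01 0 0 0" --pt "-1 0.02 0 0 0" --pt "-1 0.03 0 0 0" --pt "-1 0.04 0 0 0" --pt "-1 0.05 0 0 0"

```text
t: 9.28
tool_pos: [0.4473, 0.2852, 0.1424]
ee_rot: [-0.025, 1.0, 0.0, 0.0]
ft_force: [2.9, 0.5, -1.8]
grip_width: 0.0217
```

Call:
step_arm --pt "-1 0.006 0 0 0" --pt "-1 0.012 0 0 0" --pt "-1 0.018 0 0 0" --pt "-1 0.024 0 0 0" --pt "-1 0.03 0 0 0"

```text
t: 9.7
tool_pos: [0.4437, 0.285, 0.1423]
ee_rot: [-0.025, 1.0, -0.0, 0.0]
ft_force: [2.6, -0.8, -2.5]
grip_width: 0.0215
```

Call:
step_arm --pt "-1 0.004 0 0 0" --pt "-1 0.008 0 0 0" --pt "-1 0.012 0 0 0" --pt "-1 0.016 0 0 0" --pt "-1 0.02 0 0 0"

```text
t: 10.12
tool_pos: [0.4413, 0.2849, 0.1423]
ee_rot: [-0.025, 1.0, -0.0, 0.0]
ft_force: [3.7, -0.3, -1.4]
grip_width: 0.0217
```

Call:
step_arm --pt "-1 0.004 0 0 0" --pt "-1 0.008 0 0 0" --pt "-1 0.012 0 0 0" --pt "-1 0.016 0 0 0" --pt "-1 0.02 0 0 0"

```text
t: 10.53
tool_pos: [0.4388, 0.2847, 0.1422]
ee_rot: [-0.025, 1.0, -0.0, -0.0]
ft_force: [2.9, -0.5, -1.4]
grip_width: 0.0218
```

Call:
step_arm --pt "-1 0.004 0 0 0" --pt "-1 0.008 0 0 0" --pt "-1 0.012 0 0 0" --pt "-1 0.016 0 0 0" --pt "-1 0.02 0 0 0"

```text
t: 10.95
tool_pos: [0.4364, 0.2846, 0.1422]
ee_rot: [-0.025, 1.0, -0.0, -0.0]
ft_force: [3.5, -0.8, -1.3]
grip_width: 0.0216
```

Call:
step_arm --pt "-1 0.004 0 0 0" --pt "-1 0.008 0 0 0" --pt "-1 0.012 0 0 0" --pt "-1 0.016 0 0 0" --pt "-1 0.02 0 0 0"

```text
t: 11.37
tool_pos: [0.436, 0.2847, 0.1423]
ee_rot: [-0.025, 1.0, 0.0, 0.002]
ft_force: [10.4, 0.1, -6.6]
grip_width: 0.0219
```

```bash
python3 - <<'E'
from go import *
info(); d=grab('scene','s7'); cv2.imwrite('pics/c6.png',cv2.resize(d['color'][120:220,240:340],None,fx=6,fy=6,interpolation=2))
grab('wrist','w7')
info()
E
```

```text
t 11.37 pos [0.436  0.2847 0.1423] yawY 92.91 tilt [-3.5e-03  2.0e-04 -1.0e+00] f [10.42  0.05 -6.58] tq [-0.1  -1.55 -0.09] w 0.0219 q [ 0.45  0.34  1.78 -0.    1.03 -1.17]
t 11.47 pos [0.436  0.2847 0.1423] yawY 92.91 tilt [-3.4e-03  2.0e-04 -1.0e+00] f [ 8.56 -0.04 -6.7 ] tq [-0.16 -1.37 -0.11] w 0.0218 q [ 0.45  0.34  1.78 -0.    1.03 -1.17]
```

View pics/c6.png

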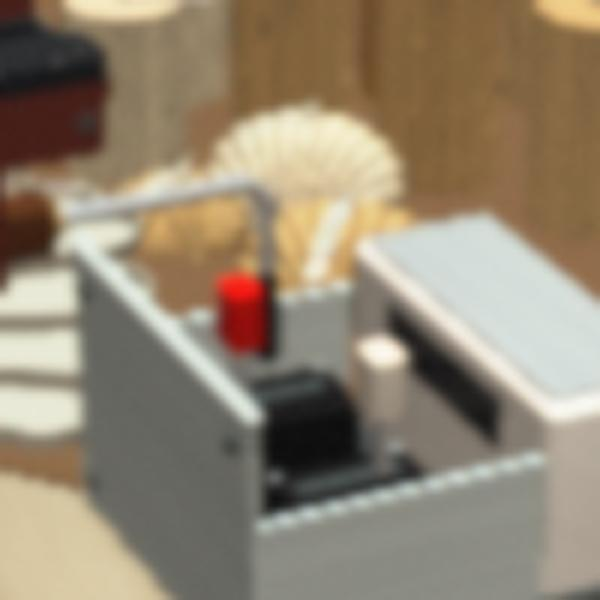

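View pics/w7.png

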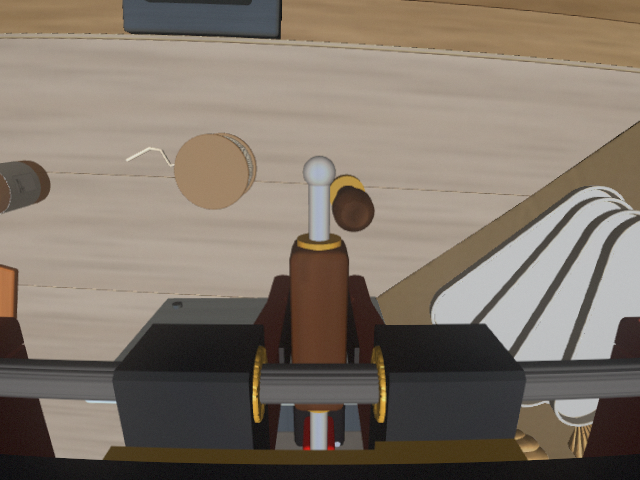

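Call:
step_arm --pt "-1 0 0 0 0" --pt "-1 0 0 0 0" --pt "-1 0 0 0 0"

```text
t: 11.72
tool_pos: [0.436, 0.2846, 0.1423]
ee_rot: [-0.025, 1.0, 0.0, 0.002]
ft_force: [8.6, -0.5, -7.0]
grip_width: 0.0218
```

Call:
step_arm --pt "-1 0 0 0 0" --pt "-1 0 0 0 0" --pt "-1 0 0 0 0"

```text
t: 11.97
tool_pos: [0.436, 0.2847, 0.1423]
ee_rot: [-0.025, 1.0, 0.0, 0.002]
ft_force: [8.7, -0.3, -5.9]
grip_width: 0.0219
```

```bash
python3 -c "
from go import *
info()"
```

```text
t 11.97 pos [0.436  0.2847 0.1423] yawY 92.91 tilt [-3.2e-03  2.0e-04 -1.0e+00] f [ 8.72 -0.26 -5.94] tq [-0.1  -1.35 -0.12] w 0.0219 q [ 0.45  0.34  1.78 -0.    1.03 -1.17]
```

Call:
step_arm --pt "-1 0 0 0 0" --pt "-1 0 0 0 0" --pt "-1 0 0 0 0" --pt "-1 0 0 0 0" --pt "-1 0 0 0 0"

```text
t: 12.38
tool_pos: [0.436, 0.2847, 0.1423]
ee_rot: [-0.025, 1.0, 0.0, 0.002]
ft_force: [9.4, -0.6, -6.0]
grip_width: 0.0217
```

Call:
step_arm --pt "-1 0 0 0 0" --pt "-1 0 0 0 0" --pt "-1 0 0 0 0" --pt "-1 0 0 0 0" --pt "-1 0 0 0 0"

```text
t: 12.8
tool_pos: [0.436, 0.2847, 0.1423]
ee_rot: [-0.025, 1.0, 0.0, 0.002]
ft_force: [8.8, -0.5, -6.6]
grip_width: 0.0217
```

Call:
step_arm --pt "-1 0 0 0 0" --pt "-1 0 0 0 0" --pt "-1 0 0 0 0" --pt "-1 0 0 0 0" --pt "-1 0 0 0 0"

```text
t: 13.22
tool_pos: [0.436, 0.2847, 0.1423]
ee_rot: [-0.025, 1.0, 0.0, 0.002]
ft_force: [8.0, 0.4, -6.5]
grip_width: 0.0216
```

Call:
step_arm --pt "-1 -0.01 0 0 0" --pt "-1 -0.02 0 0 0" --pt "-1 -0.04 0 0 0" --pt "-1 -0.06 0 0 0" --pt "-1 -0.08 0 0 0"

```text
t: 13.63
tool_pos: [0.4426, 0.2847, 0.1419]
ee_rot: [-0.025, 1.0, -0.0, -0.001]
ft_force: [0.7, 0.0, -2.5]
grip_width: 0.0216
```

Call:
step_arm --pt "-1 0 0 -0.05 0" --pt "-1 0 0 -0.15 0" --pt "-1 0 0 -0.3 0" --pt "-1 0 0 -0.5 0" --pt "-1 0 0 -0.65 0"

```text
t: 14.05
tool_pos: [0.4433, 0.285, 0.2218]
ee_rot: [-0.025, 1.0, 0.0, -0.0]
ft_force: [0.6, 0.6, -2.1]
grip_width: 0.0219
```

```bash
python3 - <<'E'
from go import *
info(); d=grab('scene','s8'); cv2.imwrite('pics/c6.png',cv2.resize(d['color'][90:240,230:380],None,fx=5,fy=4,interpolation=2)); d=grab('top','t8'); cv2.imwrite('pics/c8.png',cv2.resize(d['color'][140:270,150:270],None,fx=5,fy=4.5,interpolation=2))
info()
E
```

```text
t 14.05 pos [0.4433 0.285  0.2218] yawY 92.91 tilt [ 4.e-04  0.e+00 -1.e+00] f [ 0.64  0.62 -2.07] tq [-0.01 -0.02  0.  ] w 0.0219 q [ 0.44  0.26  1.67  0.    1.22 -1.18]
t 14.15 pos [0.4454 0.286  0.2234] yawY 92.92 tilt [-0.0052  0.0023 -1.    ] f [-0.19  0.93 -1.84] tq [ 0.02  0.   -0.01] w 0.0224 q [ 0.44  0.25  1.67  0.    1.22 -1.18]
```

View pics/c6.png

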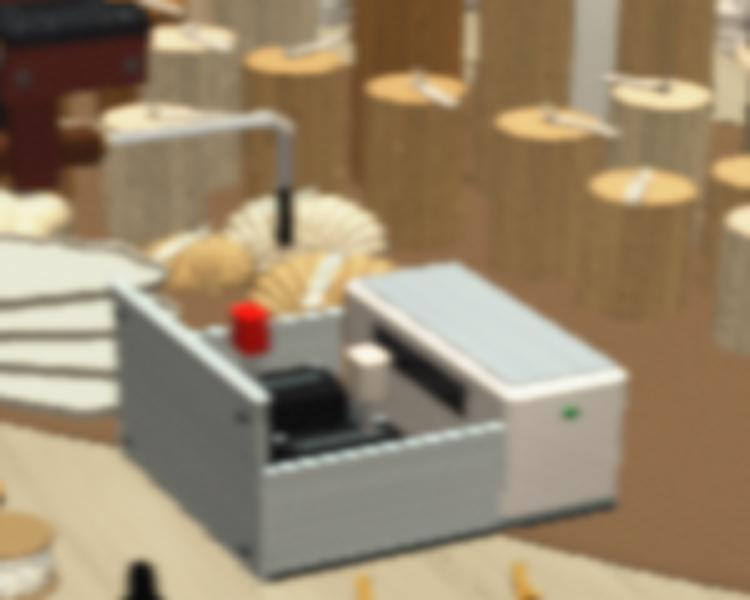

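View pics/c8.png

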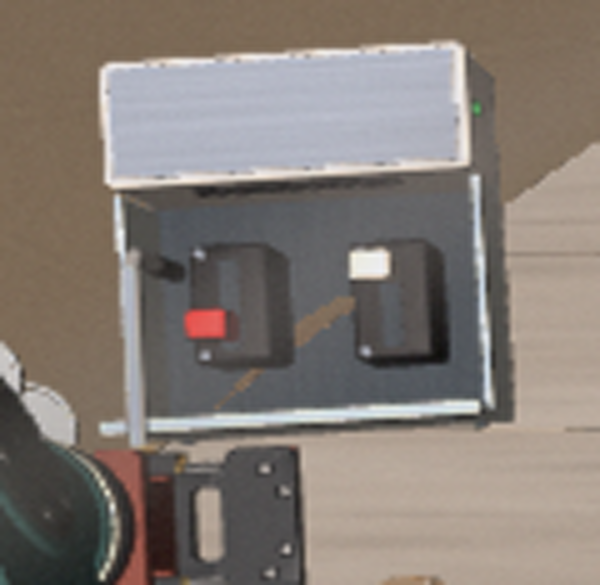

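Call:
step_arm --pt "-1 0 -0.2 0 0.006" --pt "-1 0 -0.4 0 0.006" --pt "-1 0 -0.7 0 0.006" --pt "-1 0 -1 0 0.006"

```text
t: 14.48
tool_pos: [0.4486, 0.1643, 0.2191]
ee_rot: [-0.022, 1.0, -0.0, -0.001]
ft_force: [0.1, -1.6, -2.8]
grip_width: 0.0217
```

Call:
step_arm --pt "-1 0 -0.3 0 0" --pt "-1 0 -0.6 0 0" --pt "-1 0 -0.8 0 0" --pt "-1 0 -1 0 0"

```text
t: 14.82
tool_pos: [0.4535, 0.0436, 0.2191]
ee_rot: [-0.02, 1.0, 0.0, -0.001]
ft_force: [0.5, -0.0, -0.6]
grip_width: 0.022
```

Call:
step_arm --pt "-1 0 -0.3 0 0" --pt "-1 0 -0.6 0 0" --pt "-1 0 -0.8 0 0" --pt "-1 0 -1 0 0"

```text
t: 15.15
tool_pos: [0.4586, -0.0761, 0.2192]
ee_rot: [-0.02, 1.0, 0.0, -0.001]
ft_force: [-0.7, 0.9, -1.5]
grip_width: 0.022
```

```bash
python3 go.py .4425 -.163 .223 92.3
```

```text
t 15.15 pos [ 0.4586 -0.0761  0.2192] yawY 92.31 tilt [ 1.8e-03  6.0e-04 -1.0e+00] f [-0.71  0.94 -1.5 ] tq [-0.02  0.06  0.01] w 0.022 q [-0.31  0.17  1.79 -0.    1.18 -1.92]
shares [ 0.1631 -0.7183 -0.0321] yaw 0.0001
```

Call:
step_arm --pt "-1 0.16 -0.3 0 0" --pt "-1 0.16 -0.5 0 0" --pt "-1 0.16 -0.65 0 0" --pt "-1 0.16 -0.72 0 0" --pt "-1 0.16 -0.72 0 0"

```text
t: 15.57
tool_pos: [0.4437, -0.163, 0.2195]
ee_rot: [-0.02, 1.0, 0.0, -0.0]
ft_force: [0.3, 0.2, -2.2]
grip_width: 0.0217
```

Call:
step_arm --pt "-1 0 0 0.1 0" --pt "-1 0 0 0.2 0" --pt "-1 0 0 0.35 0" --pt "-1 0 0 0.5 0" --pt "-1 0 0 0.5 0"

```text
t: 15.98
tool_pos: [0.4415, -0.159, 0.1572]
ee_rot: [-0.021, 1.0, 0.002, -0.003]
ft_force: [-0.3, 0.6, -1.9]
grip_width: 0.0215
```

Call:
step_arm --pt "-1 0 0 0 0" --pt "-1 0 0 0 0"

```text
t: 16.15
tool_pos: [0.4443, -0.1611, 0.1607]
ee_rot: [-0.021, 1.0, 0.0, 0.0]
ft_force: [-0.2, 0.5, -1.4]
grip_width: 0.0219
```

```bash
python3 - <<'E'
from go import *
d=grab('wrist','w9');d=grab('scene','s9'); cv2.imwrite('pics/c6.png',cv2.resize(d['color'][200:350,245:415],None,fx=4.5,fy=4,interpolation=2))
E
python3 go.py .4425 -.1625 .0945 92.3
```

```text
t 16.25 pos [ 0.4448 -0.1618  0.1613] yawY 92.4 tilt [-1.5e-03 -9.0e-04 -1.0e+00] f [-0.52  0.74 -1.92] tq [ 0.02  0.03 -0.05] w 0.0218 q [-0.49  0.25  1.85 -0.    1.04 -2.11]
shares [ 0.0207 -0.0047  0.5566] yaw 0.0011
```

View pics/c6.png

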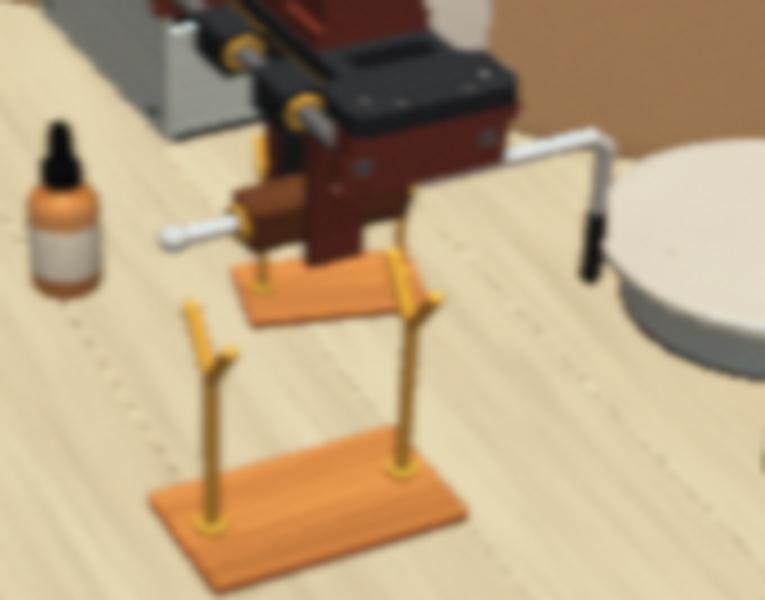

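View pics/w9.png

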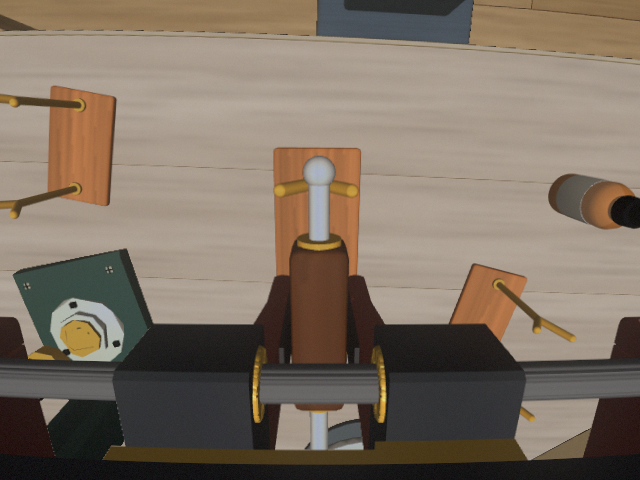

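Call:
step_arm --pt "-1 0.02 -0.01 0.05 0" --pt "-1 0.02 -0.01 0.1 0" --pt "-1 0.02 -0.01 0.2 0" --pt "-1 0.02 -0.01 0.28 0" --pt "-1 0.02 -0.01 0.3 0"

```text
t: 16.67
tool_pos: [0.4405, -0.1626, 0.1227]
ee_rot: [-0.021, 1.0, 0.001, -0.001]
ft_force: [0.7, -0.2, -1.1]
grip_width: 0.0217
```

Call:
step_arm --pt "-1 0 0 0 0" --pt "-1 0 0 0 0"

```text
t: 16.83
tool_pos: [0.4416, -0.1631, 0.1241]
ee_rot: [-0.021, 1.0, 0.0, -0.0]
ft_force: [0.0, 0.5, -0.9]
grip_width: 0.0218
```

```bash
python3 go.py .4425 -.163 .0945 92.3
```

```text
t 16.83 pos [ 0.4416 -0.1631  0.1241] yawY 92.36 tilt [ 5.e-04  2.e-04 -1.e+00] f [ 0.04  0.49 -0.86] tq [0.   0.11 0.04] w 0.0218 q [-0.5   0.3   1.9  -0.    0.95 -2.11]
shares [-0.0078  0.0005  0.247 ] yaw 0.0007
```

Call:
step_arm --pt "-1 -0.005 0 0.05 0" --pt "-1 -0.005 0 0.1 0" --pt "-1 -0.005 0 0.15 0" --pt "-1 -0.005 0 0.19 0" --pt "-1 -0.005 0 0.22 0"

```text
t: 17.25
tool_pos: [0.442, -0.1629, 0.0971]
ee_rot: [-0.021, 1.0, 0.0, -0.0]
ft_force: [0.5, -0.9, -1.6]
grip_width: 0.0217
```

Call:
step_arm --pt "-1 0 0 0 0" --pt "-1 0 0 0.005 0" --pt "-1 0 0 0.01 0"

```text
t: 17.5
tool_pos: [0.4424, -0.1632, 0.0967]
ee_rot: [-0.021, 1.0, -0.0, 0.0]
ft_force: [-1.0, -0.7, -1.4]
grip_width: 0.0218
```

```bash
python3 go.py .4425 -.163 .0945 92.3
```

```text
t 17.5 pos [ 0.4424 -0.1632  0.0967] yawY 92.37 tilt [-1.e-04 -2.e-04 -1.e+00] f [-1.03 -0.65 -1.42] tq [0.06 0.06 0.01] w 0.0218 q [-0.5   0.34  1.92 -0.    0.88 -2.11]
shares [-0.0005  0.0013  0.0185] yaw 0.0008
```

Lower the last 2 mm with care.

Call:
step_arm --pt "-1 0 0 0.005 0" --pt "-1 0 0 0.01 0" --pt "-1 0 0 0.015 0" --pt "-1 0 0 0.015 0"

```text
t: 17.83
tool_pos: [0.4424, -0.1631, 0.0949]
ee_rot: [-0.021, 1.0, -0.0, 0.0]
ft_force: [-0.7, 0.2, -0.3]
grip_width: 0.022
```

```bash
python3 go.py .4425 -.163 .0945 92.3
```

```text
t 17.83 pos [ 0.4424 -0.1631  0.0949] yawY 92.36 tilt [-1.e-04 -1.e-04 -1.e+00] f [-0.72  0.16 -0.3 ] tq [ 0.08  0.06 -0.01] w 0.022 q [-0.5   0.35  1.93 -0.    0.87 -2.11]
shares [-0.0012  0.0005  0.0034] yaw 0.0007
```

Call:
step_arm --pt "-1 0 0 0.004 0" --pt "-1 0 0 0.006 0" --pt "-1 0 0 0.006 0"

```text
t: 18.08
tool_pos: [0.4424, -0.163, 0.0944]
ee_rot: [-0.021, 1.0, -0.0, 0.0]
ft_force: [-0.4, 0.6, 1.8]
grip_width: 0.0217
```

Call:
step_arm --pt "-0.4 0 0 0 0" --pt "-0.3 0 0 0 0" --pt "-0.1 0 0 0 0" --pt "0.2 0 0 0 0" --pt "0.6 0 0 0 0"

```text
t: 18.5
tool_pos: [0.4423, -0.1631, 0.0942]
ee_rot: [-0.021, 1.0, -0.0, 0.0]
ft_force: [-0.4, -0.9, 0.5]
grip_width: 0.0474
```

Call:
step_arm --pt "0.8 0 0 0 0" --pt "1 0 0 0 0" --pt "1 0 0 0 0" --pt "1 0 0 0 0" --pt "1 0 0 0 0"

```text
t: 18.92
tool_pos: [0.4423, -0.1631, 0.0942]
ee_rot: [-0.021, 1.0, -0.0, -0.0]
ft_force: [0.4, -0.4, -1.3]
grip_width: 0.0807
```

```bash
python3 - <<'E'
from go import *
info();d=grab('wrist','w10');d=grab('scene','s10'); cv2.imwrite('pics/c6.png',cv2.resize(d['color'][200:350,245:415],None,fx=4.5,fy=4,interpolation=2))
E
```

```text
t 18.92 pos [ 0.4423 -0.1631  0.0942] yawY 92.37 tilt [ 1.e-04 -1.e-04 -1.e+00] f [ 0.39 -0.44 -1.26] tq [-0.    0.02  0.04] w 0.0807 q [-0.5   0.35  1.93 -0.    0.87 -2.11]
```

View pics/c6.png

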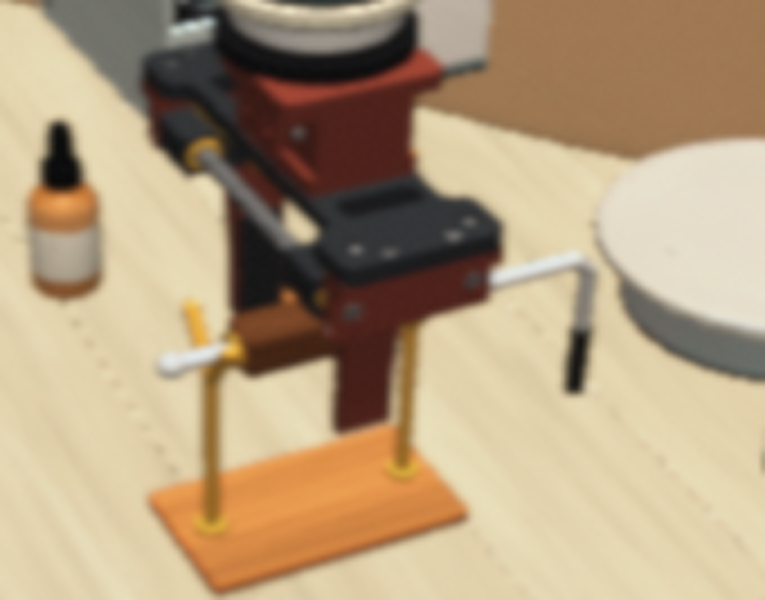

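View pics/w10.png

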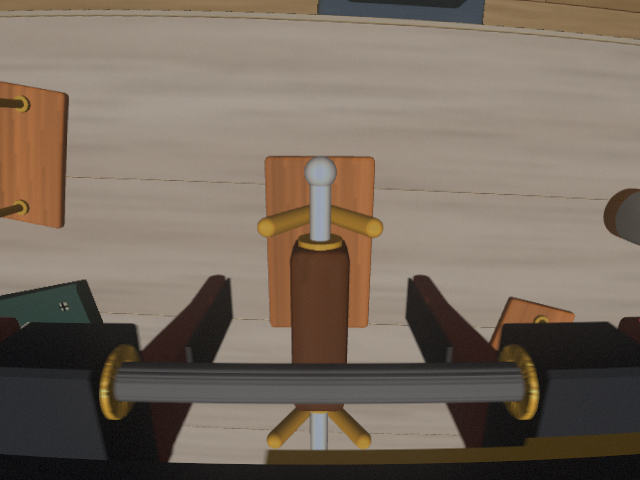

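The rod lies in both forks as before (tail ball at (320,172), both V's under the bare rod). Rising clear.

Call:
step_arm --pt "1 0 0 -0.05 0" --pt "1 0 0 -0.2 0" --pt "1 0 0 -0.5 0" --pt "1 0 0 -0.8 0" --pt "1 0 0 -1 0"

```text
t: 19.43
tool_pos: [0.4431, -0.1634, 0.2174]
ee_rot: [-0.021, 1.0, -0.001, 0.001]
ft_force: [0.7, -0.1, 0.3]
grip_width: 0.0876
```

Call:
step_arm --pt "1 0 -0.1 -0.3 0" --pt "1 0 -0.1 -0.4 0" --pt "1 0 -0.1 -0.4 0" --pt "1 0 -0.1 -0.4 0" --pt "1 0 -0.1 -0.4 0"

```text
t: 19.85
tool_pos: [0.4418, -0.1743, 0.261]
ee_rot: [-0.021, 1.0, 0.001, -0.001]
ft_force: [-0.1, 0.1, -0.1]
grip_width: 0.0877
```

```bash
python3 - <<'E'
from go import *
info();grab('wrist','w11');d=grab('scene','s11');t=grab('top','t11')
s0=load('scene0')['color'];t0=load('top0')['color']
cv2.imwrite('pics/c9.png',np.hstack([cv2.resize(x[150:350,210:400],None,fx=2,fy=2.5) for x in (s0,d['color'])]))
cv2.imwrite('pics/c10.png',np.hstack([cv2.resize(x[140:300,160:420],None,fx=1.5,fy=2) for x in (t0,t['color'])]))
info()
E
```

```text
t 19.85 pos [ 0.4418 -0.1743  0.261 ] yawY 92.37 tilt [ 0.0019  0.0012 -1.    ] f [-0.06  0.14 -0.09] tq [-0.03  0.05 -0.06] w 0.0877 q [-0.52  0.14  1.71 -0.    1.29 -2.13]
t 20.0 pos [ 0.4418 -0.1743  0.2606] yawY 92.38 tilt [ 0.0029  0.0017 -1.    ] f [0.07 0.03 0.15] tq [ 0.05  0.01 -0.03] w 0.0878 q [-0.52  0.14  1.71 -0.    1.29 -2.13]
```

View pics/c9.png

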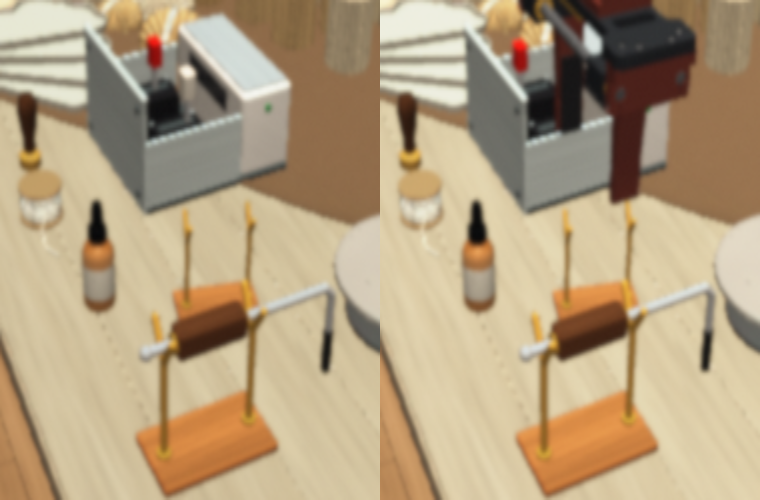

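View pics/c10.png

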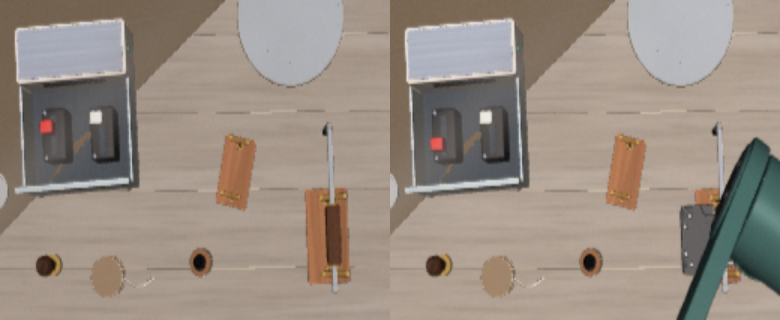

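View pics/w11.png

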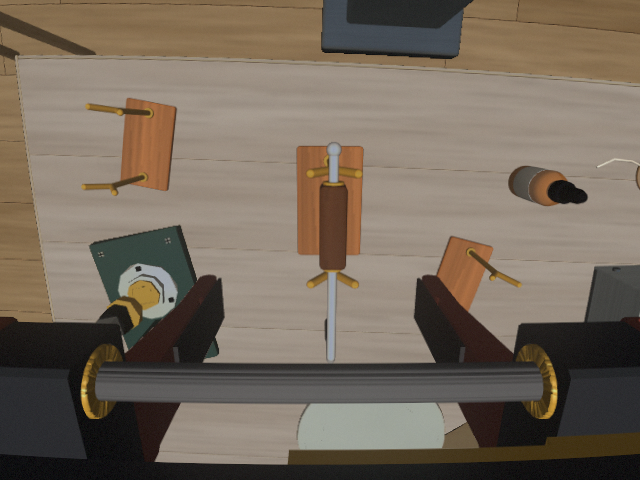

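All is in place: the rod sits in both forks, the red lever is drawn to the guard side, and everything else is unmoved.

```bash
python3 -c "
from plant import env
print(env.sign_off())"
```

```text
the job is handed in; nothing more can be done
None
```

The job is done and handed in at about 20 s of the 62 s allowed.

- **Pull:** I hooked the red lever from behind with the rod and slid it about 22 mm at around 3 N. At the stop the reading rose to 10.4 N, then settled. I held it there for about 1.8 s at 8–9.4 N, backed off, and the lever stayed where it was.
- **Sideways and downward force:** During the hold the wrist also read about 4–5 N downwards beyond the rod's weight. I took this as friction of the sleeve on the cap. The rod should have passed about 27 mm above the guard rim, going by the arm's measured height, so I don't think it touched the guard.
- **Rod:** It did not shift in the grip, and I laid it back and let go. The last wrist and scene pictures show it in both forks as it lay at the start.
- **Other things:** In the last pictures the white lever, bottle, spool and stamp look unchanged by eye. With the gripper clear, the wrist force read about zero.
- **Measurement differences:** Camera views disagreed by about 2–4 mm on the guard and caps. After lifting the rod over the lever, I measured its tip about 6 mm off the cap centre and corrected by 4 mm before hooking.

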